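# Proof-pull the nocks of two arrows

### The arm

A 6-joint arm with a two-finger parallel gripper is mounted at the origin on the work surface. World frame = base frame: x ahead of the robot, y to its left, z up, the work surface at z = 0. Lengths are in mm, angles in rad, forces in N, time in s.
With the tool pointing down it reaches from about 350 to 875 mm from the base axis. Payload 4.2 kg.
Tool frame: the origin (TCP) lies between the finger pads; the fingertips stand 11 mm ahead of it and the grasp point (between the pads) lies 8 mm behind it; z points along the fingers, y is the direction in which the jaws open and shut (so a half turn about z gives the same grasp; the last joint's range is limited). The gripper opens to 85 mm and grips with 20 to 120 N. Pads are 22 mm wide; open, the fingers measure 114 mm over their backs; the gripper's body (76 mm by 85 mm) begins 54 mm behind the grasp point. The pads swing forward as they close: fully open they stand 13 mm farther back than shut.
Start: joints at [-1.032, 0.385, 0.008, 0, -1.194, -0.259], TCP at [172.618, -600.668, 242.312] pointing down, gripper open.
Joint ranges: [-3.14, 3.14], [-1.21, 2.06], [-1.07, 1.41], [-3.16, 2.05], [-2.99, -0.16], [-3.1, 3.1]. Speed limits (rad/s): [2.79, 2.79, 3.14, 3.14, 3.14, 3.14].

### API

Orientations are given as a unit quaternion [x, y, z, w].
In Python, from bench import * gives the robot as it stands. The module is installed in compiled form; this text tells all that it offers.
- The arm moves only by the tool drive_tool, never from a script. Its argument "increments" is a list of rows, each a list of 3 entries, a list of its own where there are three numbers: the gripper command: -1 is shut, 1 is fully open, values between are in proportion, then the shift along the tool's x, y, z scaled (see below), then the turn about the tool's z scaled (see below). In form: [[hand, [tx, ty, tz], turn], ...]. A call has 1 to 20 rows; each row shifts and turns the commanded pose from where the row before left it, along the tool's axes as they then stand; what a row does not reach is not made up. The controller multiplies each number of a shift by 0.3 m and each number of a turn by 2 rad. A row lasts 1/8 s, in which the tool goes at most 62.5 mm and 10.7 degrees, less where a joint would pass 70% of its speed; a pose out of reach is approached as far as the arm can. A call with a number of a shift or a turn outside -1 to 1 is refused whole. A call with a gripper value outside its range is refused whole. The fingers move at their own pace and stop on an object; the grip force is fixed at half the most. Time passes only in rows, so rows that do not move let the fingers close. It gives the time, the measured TCP pose, the force and the opening at its end, in the units of the state.
- read_state(): the state, without advancing time (a new reading comes with each control period).
- get_image(name): name is "side" or "top" or "wrist"; returns the picture (420x560x3 uint8, red, green, blue); there is no depth.
- calibration(name): a dict with "fovy" (degrees; the focal length in pixels is half the picture's height over the tangent of half this angle, whatever the lens; pixels are square), "cx", "cy" (the principal point, pixels), "R" (3x3) and "t" (3): a world point X has camera coordinates R X + t. Camera axes: x right, y down, z forward; pixel columns grow to the right and rows downward; lengths in mm; the calibration is good to about 2 mm. A picture is of the moment at which its call begins: read the wrist's pose just before it. calibration takes no time and is no camera call; for the wrist camera it gives the pose at the moment of the call.
- job_done(): hands the job in, once; it reports no verdict.
The state is a dict: "clock": time; "joints": joint angles; "joint_vel": joint speeds; "joint_efforts": joint torques, N m; "position": TCP position; "ee_rot": TCP orientation; "contact_force": force on the tool from outside, world axes, zero at the start; "wrist_torque": the same for the moment, N m; "gripper_width": finger opening in mm.
Only numpy, scipy, OpenCV 4.12 (cv2) and the standard library are available. Lean on these libraries where they do the work, as an engineer would, in place of code of your own. Each camera call takes 0.05 s, during which the arm holds its last target.

### The job

Proof-test the glued orange nocks of the two arrows standing in the bench holders: grip each nock itself and pull it straight up with slowly rising force to about 10 N, hold it there for half a second, and ease off; never put more than 15 N on an arrow. A nock that holds stays fully home on its shaft; if one slips before that, draw it out by 10 to 15 mm and leave it standing like that for regluing. Leave the rest of the bench alone.

Things in the scene. Friction and masses are not known exactly. Their poses are not given: they have to be found in the camera images.
- nock_1_mid (a point): Middle of nock 1, on the shaft's axis, 16 mm above the nock's lower end. The nock is the orange plastic string-nock on the top end of an upright arrow, a round 12 mm across and 32 mm long (string slot across the top 8 mm); it may be gripped firmly at any yaw. It starts about 211 mm above the table. Below it is only the bare 8.7 mm shaft for 32 mm, then three vanes (75 mm long, reaching 15.5 mm from the axis). z is up along the shaft.
- nock_1: Nock 1 again, the point at the centre of its lower end. Fully home, this point is at mark_1. The nock was glued over the top 22 mm of the shaft. A nock whose glue has set stays home up to more than 20 N of pull; one whose glue has not taken slides off upwards at about 5 N, evenly, and stays where it is let go (its travel ends at 20 mm). The two arrows look alike; either may be the bad one.
- mark_1 (a point): Upper edge of the black ring painted on the shaft of arrow 1, on the axis: where the nock's lower end sits when fully home. It moves with the shaft.
- arrow_1 (a joint): How far the shaft of arrow 1 is drawn up out of the rubber facings of its holder's jaws, in m, 0 at rest: they give 0.2 mm per newton of upward pull on the arrow (5000 N/m), so 0.002 is 10 N.
- holder_1: The aluminium arrow holder fixed to the bench (84 mm flange, 52 mm high), origin at the centre of its underside, z up along the shaft of arrow 1, which goes down through the bench. It grips the shaft with self-tightening wedge jaws: a pull first draws the jaws up freely, against 1.5 N of friction, by anything from 0 to 6 mm (not known beforehand), then they bite and only their rubber gives.
- nock_2_mid (a point): Middle of nock 2, on the shaft's axis, 16 mm above the nock's lower end. The nock is the orange plastic string-nock on the top end of an upright arrow, a round 12 mm across and 32 mm long (string slot across the top 8 mm); it may be gripped firmly at any yaw. It starts about 211 mm above the table. Below it is only the bare 8.7 mm shaft for 32 mm, then three vanes (75 mm long, reaching 15.5 mm from the axis). z is up along the shaft.
- nock_2: Nock 2 again, the point at the centre of its lower end. Fully home, this point is at mark_2. The nock was glued over the top 22 mm of the shaft. A nock whose glue has set stays home up to more than 20 N of pull; one whose glue has not taken slides off upwards at about 5 N, evenly, and stays where it is let go (its travel ends at 20 mm). The two arrows look alike; either may be the bad one.
- mark_2 (a point): Upper edge of the black ring painted on the shaft of arrow 2, on the axis: where the nock's lower end sits when fully home. It moves with the shaft.
- arrow_2 (a joint): How far the shaft of arrow 2 is drawn up out of the rubber facings of its holder's jaws, in m, 0 at rest: they give 0.2 mm per newton of upward pull on the arrow (5000 N/m), so 0.002 is 10 N.
- holder_2: The aluminium arrow holder fixed to the bench (84 mm flange, 52 mm high), origin at the centre of its underside, z up along the shaft of arrow 2, which goes down through the bench. It grips the shaft with self-tightening wedge jaws: a pull first draws the jaws up freely, against 1.5 N of friction, by anything from 0 to 6 mm (not known beforehand), then they bite and only their rubber gives.
- nock_tray: Loose grey-blue tray of spare nocks, 100 x 80 x 22 mm; origin at the centre of its underside. A bystander.
- scissors: Loose scissors with red handles, 190 mm long, 10 mm high, origin under the pivot. A bystander.
- glue: Loose white glue bottle, 34 mm across, 100 mm high; origin at the centre of its underside. A bystander.
- tape: Loose roll of tape, 84 mm across, 19 mm high; origin at the centre of its underside. A bystander.
- cup: Loose blue cup, 76 mm across, 95 mm high; origin at the centre of its underside. A bystander.
- jar: Loose green glass jar, 68 mm across, 100 mm high; origin at the centre of its underside. A bystander.
- loose_arrow: Loose finished arrow lying on the bench, 745 mm long along its own x, 25 mm high; origin at the centre of its underside. A bystander.

How it is judged (in metres and radians):
On the way:
1. the sound nock, gripped by the fingers and still home on its shaft, has carried an upward pull of at least 8 N for 0.3 s (((value of joint arrow_1 above 0.0016 m and z of nock_1 in the frame of mark_1 below 0.0015 m and contact force between the fingers and nock_1 above 2 N) or (value of joint arrow_2 above 0.0016 m and z of nock_2 in the frame of mark_2 below 0.0015 m and contact force between the fingers and nock_2 above 2 N))), for 0.3 s.
At the end, for the whole second after the job is handed in: the nock that held is fully home (its lower end within 1.5 mm of the ring mark), and the one that slipped stands 8 to 18 mm out from its ring mark (((z of nock_1 in the frame of mark_1 below 0.0015 m and z of nock_2 in the frame of mark_2 between 0.008 and 0.018 m) or (z of nock_2 in the frame of mark_2 below 0.0015 m and z of nock_1 in the frame of mark_1 between 0.008 and 0.018 m))); the robot touches nothing.
It fails at once if more than 16 N of upward pull on an arrow (value of joint any of arrow_1, arrow_2 above 0.0032 m).
It fails at once if a loose thing on the bench moved by more than 30 mm (distance of any of nock_tray, scissors, glue, tape, cup, jar, loose_arrow from where it was at the start of the episode above 0.03 m).
It also fails if it takes over 67 s, if anything falls off the work surface, if the arm or the gripper's body presses on something with over 40 N, if the wrist force passes 120 N, or if a joint passes its speed limit or range.

## Working session

There is one attempt and no reset: what is moved stays moved. The work goes in short steps, Python scripts to look and compute and a tool call to move; the robot and the scene stay as the last step left them, time stands still between calls to the robot, and variables do not carry over. Pictures are saved under pics/ and viewed, and the job is handed in when it is done.

Besides the shell and the picture viewer there is one more tool, called after ">>>" by a JSON object that holds its "name" and its "arguments". drive_tool: Moves the arm, as the interface text tells. Shifts and turns lie within -1 to 1; 1 stands for 0.3 m of shift or 2 rad of turn. Its arguments: {"type":"object","properties":{"increments":{"type":"array"}},"required":["increments"]}

```bash
mkdir -p pics; ls
python3 - <<'E'
from bench import *
import cv2
s=read_state(); print(s)
for n in ["side","top","wrist"]:
    c=calibration(n); print(n,c)
    cv2.imwrite(f"pics/{n}0.png",cv2.cvtColor(get_image(n),cv2.COLOR_RGB2BGR))
E
```

```text
pics
{'clock': 0.0, 'joints': array([-1.03241608e+00,  3.85568044e-01,  6.60881189e-03, -5.23417223e-04,
       -1.19402477e+00, -2.58586826e-01]), 'joint_vel': array([-0.00012444,  0.00022874, -0.00109335,  0.00011014, -0.00261874,
        0.00103056]), 'joint_efforts': array([ 5.80273645e-04, -3.92289269e+01,  1.88410628e+01,  4.18611825e+00,
       -4.61728399e-03, -4.20906105e-06]), 'position': array([ 172.45239721, -600.13682077,  241.20436053]), 'ee_rot': array([-1.39345135e-01,  9.90243242e-01,  1.10252077e-03, -2.00244215e-04]), 'contact_force': array([ 0.89595107,  0.01716182, -0.28979164]), 'wrist_torque': array([ 0.05032636, -0.01255193, -0.03150891]), 'gripper_width': 85.54648893926198}
side {'fovy': 43.265873702011774, 'cx': 272.3540340443572, 'cy': 213.69396123641053, 'R': array([[-0.87417021, -0.48506883, -0.02312308],
       [-0.29643304,  0.57072288, -0.76576945],
       [ 0.38464776, -0.66255839, -0.64269937]]), 't': array([ 518.25371452,  275.98943161, 1187.70024437])}
top {'fovy': 53.284196428882076, 'cx': 278.0023124281281, 'cy': 199.38991559600183, 'R': array([[ 0.00708265, -0.99997039, -0.00301049],
       [-0.99641495, -0.00680359, -0.08432646],
       [ 0.08430348,  0.00359695, -0.99643363]]), 't': array([  11.46099375,  558.09702663, 1135.18941595])}
wrist {'fovy': 62.365132942720045, 'cx': 277.84310870668986, 'cy': 211.8618852539431, 'R': array([[-0.27695677,  0.96088098,  0.00163812],
       [ 0.92747943,  0.266883  ,  0.26183081],
       [ 0.25115106,  0.07403514, -0.9651124 ]]), 't': array([623.4621948 , -33.61948875, 377.24079466])}
```

View pics/side0.png

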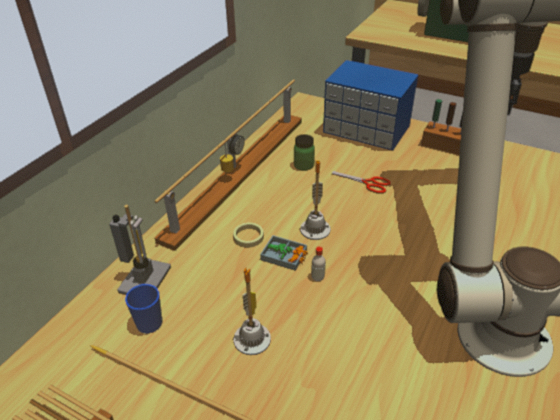

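View pics/top0.png

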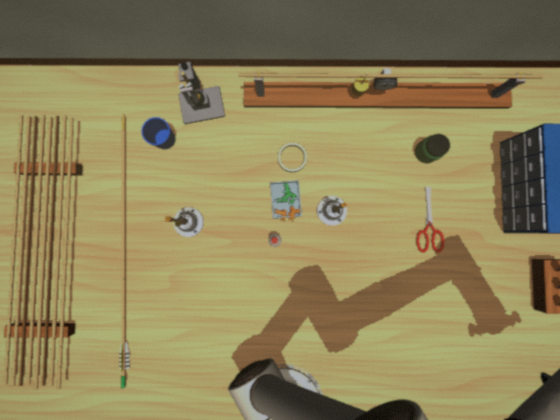

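View pics/wrist0.png

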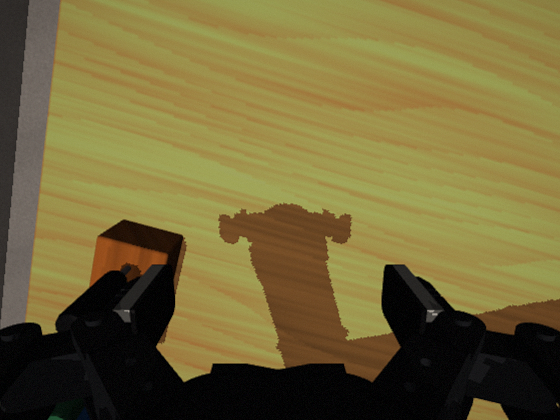

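The side view shows the two nocks at about (318,165) and (247,272). In the top view they are near (345,205) and (170,219). I'll enlarge these.

Run:
```python
import cv2,numpy as np
s=cv2.imread("pics/side0.png");t=cv2.imread("pics/top0.png")
def c(im,x,y,w=25,h=20): return cv2.resize(im[y-h:y+h,x-w:x+w],None,fx=8,fy=8,interpolation=cv2.INTER_NEAREST)[:300]
def c2(im,x,y): return cv2.resize(im[y-19:y+19,x-25:x+25],(400,304),interpolation=cv2.INTER_NEAREST)
o=np.vstack([np.hstack([c2(s,318,172),c2(s,247,280)]),np.hstack([c2(t,340,208),c2(t,176,219)])])
cv2.imwrite("pics/crop0.png",cv2.resize(o,(800,600),interpolation=cv2.INTER_NEAREST))
```

```text
(no output)
```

View pics/crop0.png

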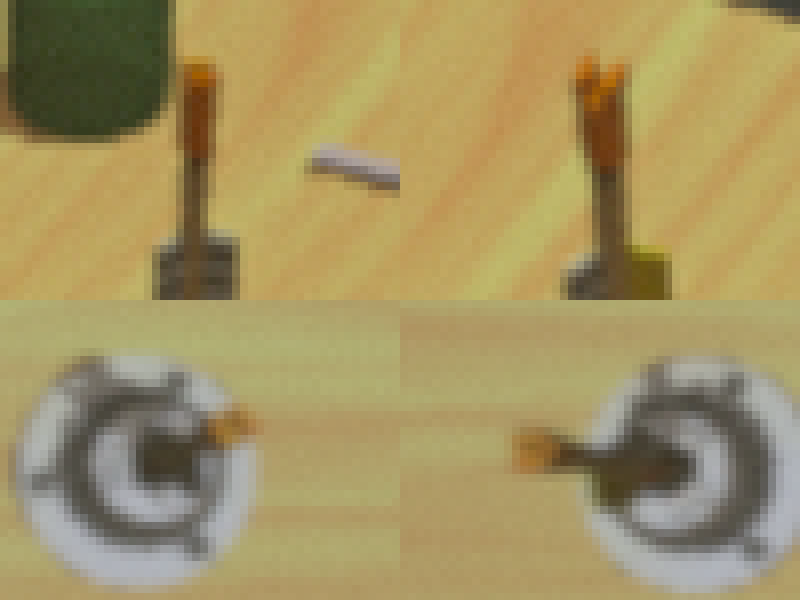

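```bash
cat > h.py <<'E'
from bench import *
import numpy as np, cv2
from scipy.optimize import least_squares
def proj(c,X):
    f=210/np.tan(np.radians(c["fovy"])/2); p=np.array(c["R"])@np.array(X)+c["t"]
    return np.array([c["cx"]+f*p[0]/p[2],c["cy"]+f*p[1]/p[2]])
def tri(obs):
    r=least_squares(lambda X:np.concatenate([proj(c,X)-np.array(u) for c,u in obs]),[500,0,200])
    return r.x.round(1),r.fun.round(2)
def ray_z(c,u,z):
    return least_squares(lambda q:proj(c,[q[0],q[1],z])-np.array(u),[500,0]).x.round(1)
E
python3 - <<'E'
from h import *
S,T=calibration("side"),calibration("top")
for s,t,f in [((317.5,166.5),(343.6,204.5),(332,210.5)),((247.2,275.2),(167.7,218.7),(188.3,221.5))]:
    print(tri([(S,s),(T,t)]),ray_z(S,s,211),ray_z(T,t,215),"flange",ray_z(T,f,5))
for n,u in [("tray",(285,200)),("glue",(274,239)),("tape",(292,157)),("cup",(157,131)),("jar",(433,148)),("sci",(429,225))]: print(n,ray_z(T,u,10))
print(ray_z(T,(276,240),0))
E
```

```text
(array([ 531.7, -137.5,  209.1]), array([ 0.12,  0.01, -0.04, -0.1 ])) [ 530.9 -134.9] [ 531.  -136.7] flange [ 529.3 -136.3]
(array([495.6, 270. , 208.2]), array([-0.06, -0.01,  0.03,  0.06])) [493.9 272.2] [495.5 268.3] flange [495.7 266.3]
tray [557.6  -4.2]
glue [448.6  25.7]
tape [679.6 -23.3]
cup [751.9 360.7]
jar [ 707.9 -421.8]
sci [ 490.5 -405.4]
[445.8  20.2]
```

Nock A is at about (531,-137) and nock B at about (495.5,269), both with mid height near 209, which matches the text's 211. I'll move above A with a clear margin.

>>> {"name": "drive_tool", "arguments": {"increments": [[1,[-0.06,0.04,-0.06],0],[1,[-0.11,0.08,-0.06],0],[1,[-0.12,0.088,-0.06],0],[1,[-0.12,0.088,-0.06],0],[1,[-0.12,0.088,0],0],[1,[-0.12,0.088,0],0],[1,[-0.12,0.088,0],0],[1,[-0.12,0.088,0],0],[1,[-0.12,0.088,0],0],[1,[-0.12,0.088,0],0],[1,[-0.12,0.088,0],0],[1,[-0.12,0.088,0],0],[1,[-0.12,0.088,0],0],[1,[-0.1,0.08,0],0],[1,[-0.1,0.075,0],0],[1,[0,0,0],0],[1,[0,0,0],0]]}}

```text
clock: 2.28
position: [556.5, -101.8, 314.9]
ee_rot: [-0.14, 0.99, -0.0, 0.0]
contact_force: [0.5, -0.9, 0.6]
gripper_width: 85.3
```

Run:
```python
from h import *
s=read_state(); print({k:np.round(s[k],3) for k in s if k!="joint_efforts"})
c=calibration("wrist"); cv2.imwrite("pics/w1.png",cv2.cvtColor(get_image("wrist"),cv2.COLOR_RGB2BGR))
print(proj(c,[531,-137,211]),proj(c,[531,-137,227]))
```

```text
{'clock': np.float64(2.275), 'joints': array([ 0.105,  0.241, -0.017,  0.   , -1.312, -1.396]), 'joint_vel': array([-0.021, -0.007, -0.005,  0.001,  0.001,  0.001]), 'position': array([ 556.549, -101.835,  314.923]), 'ee_rot': array([-0.14,  0.99, -0.  ,  0.  ]), 'contact_force': array([ 0.498, -0.852,  0.628]), 'wrist_torque': array([ 0.006, -0.005, -0.028]), 'gripper_width': np.float64(85.323)}
[237.47353701 165.93189001] [234.615939   169.34393436]
```

View pics/w1.png

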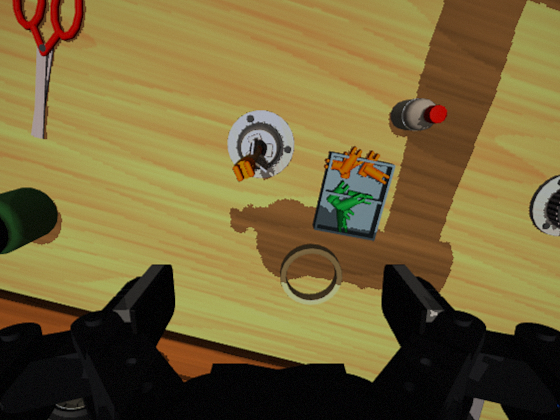

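Run:
```python
import cv2
t=cv2.imread("pics/w1.png")
cv2.imwrite("pics/w1c.png",cv2.resize(t[140:200,200:280],(800,600),interpolation=cv2.INTER_NEAREST))
```

```text
(no output)
```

View pics/w1c.png

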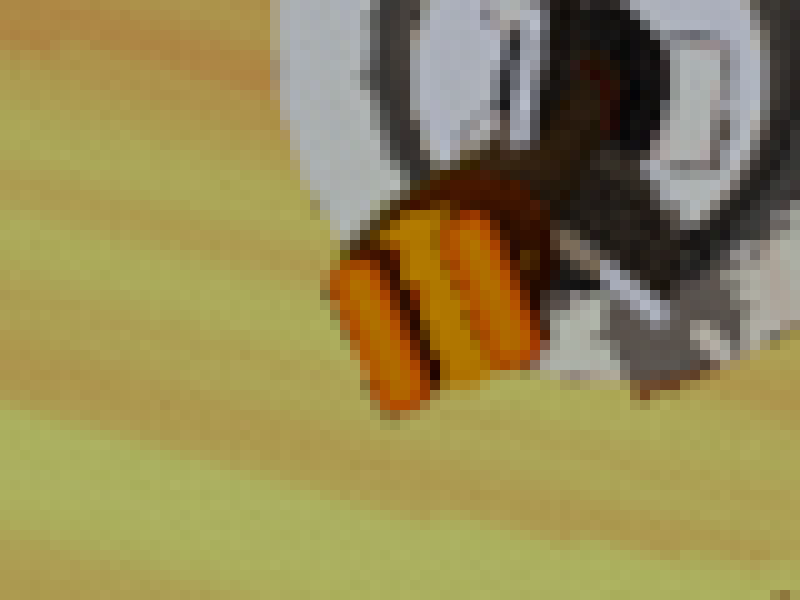

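>>> {"name": "drive_tool", "arguments": {"increments": [[1,[0.057,-0.045,0],0],[1,[0.057,-0.045,0],0],[1,[0,0,0],0],[1,[0,0,0],0]]}}

```text
clock: 2.82
position: [531.1, -138.4, 314.6]
ee_rot: [-0.139, 0.99, -0.0, 0.0]
contact_force: [0.5, -0.2, -0.5]
gripper_width: 85.2
```

Run:
```python
from h import *
s=read_state(); print(s["position"],s["ee_rot"],s["contact_force"])
c=calibration("wrist"); im=cv2.cvtColor(get_image("wrist"),cv2.COLOR_RGB2BGR); cv2.imwrite("pics/w2.png",im)
p=proj(c,[531,-137,227]); print(p)
x,y=p.astype(int); print(x-40,y-30)
cv2.imwrite("pics/w2c.png",cv2.resize(im[y-30:y+30,x-40:x+40],(800,600),interpolation=cv2.INTER_NEAREST))
import json; json.dump({k:np.array(v).tolist() for k,v in c.items()},open("c2.json","w"))
print(-np.array(c["R"]).T@c["t"])
```

```text
[ 531.11377003 -138.43445627  314.59731233] [-1.38756421e-01  9.90326488e-01 -4.85610485e-06  3.20989196e-04] [ 0.46878642 -0.17889097 -0.54332724]
[279.05687638 221.95955943]
239 191
[ 467.55076087 -155.93592073  445.09069163]
```

View pics/w2c.png

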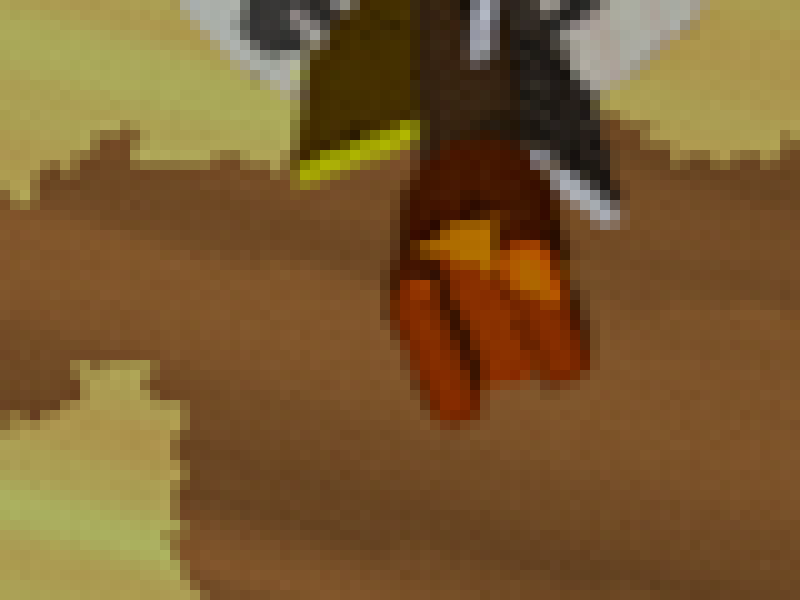

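Run:
```python
from h import *
import json
c=json.load(open("c2.json")); c={k:np.array(v) for k,v in c.items()}
S,T=calibration("side"),calibration("top")
print(ray_z(c,(287.5,223.5),227),ray_z(c,(287.5,223.5),222))
print(tri([(c,(287.5,223.5)),(S,(317.7,161.5))]))
```

```text
[ 530.5 -131.4] [ 531.9 -130.8]
(array([ 529.9, -131.6,  228.9]), array([ 0.  , -0.05, -0.19, -0.08]))
```

View pics/w2.png

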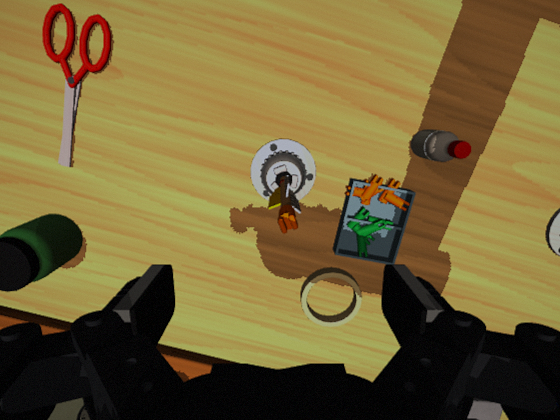

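>>> {"name": "drive_tool", "arguments": {"increments": [[1,[-0.003,0.02,0.06],0],[1,[0,0,0.07],0],[1,[0,0,0.05],0],[1,[0,0,0],0],[1,[0,0,0],0]]}}

```text
clock: 3.5
position: [531.3, -131.7, 261.1]
ee_rot: [-0.14, 0.99, -0.0, 0.001]
contact_force: [0.0, -0.3, 0.3]
gripper_width: 85.6
```

Run:
```python
from h import *
s=read_state(); print(s["position"],s["ee_rot"],s["contact_force"])
c=calibration("wrist"); im=cv2.cvtColor(get_image("wrist"),cv2.COLOR_RGB2BGR); cv2.imwrite("pics/w3.png",im)
print(proj(c,[530,-131.5,227]))
R=np.array(c["R"]);P=s["position"]
print(proj(c,P+[0,0,8]),proj(c,[P[0],P[1],227]))
```

```text
[ 531.28545394 -131.73663398  261.05902271] [-1.39566719e-01  9.90212437e-01 -2.95731963e-04  6.11036316e-04] [ 0.02485651 -0.27570458  0.27169741]
[277.76168992 249.85819591]
[276.12411473 292.37564891] [276.61100368 252.01493332]
```

View pics/w3.png

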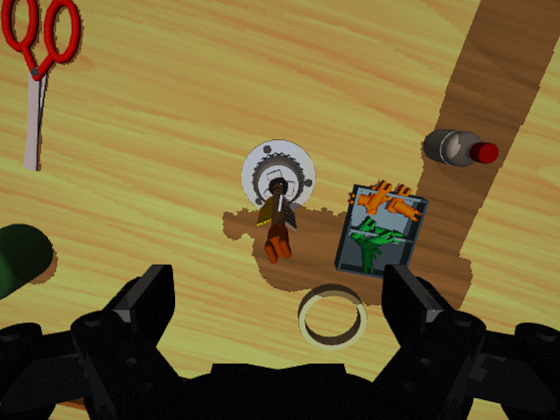

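>>> {"name": "drive_tool", "arguments": {"increments": [[1,[0,0,0.05],0],[1,[0,0,0.06],0],[1,[0,0,0.05],0],[1,[0,0,0.026],0],[1,[0,0,0],0],[1,[0,0,0],0]]}}

```text
clock: 4.3
position: [531.2, -131.7, 205.0]
ee_rot: [-0.14, 0.99, -0.0, 0.001]
contact_force: [-0.7, -0.4, 0.2]
gripper_width: 85.4
```

Run:
```python
from h import *
s=read_state(); print(s["clock"],s["position"],s["contact_force"])
im=cv2.cvtColor(get_image("wrist"),cv2.COLOR_RGB2BGR); cv2.imwrite("pics/w4.png",im)
```

```text
4.3 [ 531.17913185 -131.68240431  205.04675901] [-0.69170316 -0.3833345   0.21536686]
```

View pics/w4.png

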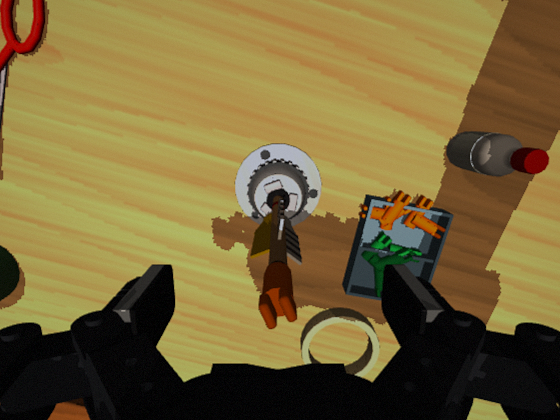

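The nock is centred between the fingers at column 279. Its mid row is about 293, and the predicted grasp row is 292. Closing now.

>>> {"name": "drive_tool", "arguments": {"increments": [[-0.4,[0,0,0],0],[-0.6,[0,0,0],0],[-0.7,[0,0,0],0],[-0.8,[0,0,0],0],[-1,[0,0,0],0],[-1,[0,0,0],0],[-1,[0,0,0],0],[-1,[0,0,0],0],[-1,[0,0,0],0]]}}

```text
clock: 5.48
position: [530.8, -131.7, 204.6]
ee_rot: [-0.139, 0.99, -0.0, 0.0]
contact_force: [0.5, -1.1, 0.0]
gripper_width: 10.8
```

Run:
```python
from h import *
s=read_state(); print(s["clock"],s["position"],s["contact_force"],s["gripper_width"])
im=cv2.cvtColor(get_image("wrist"),cv2.COLOR_RGB2BGR); cv2.imwrite("pics/w5.png",im)
```

```text
5.475 [ 530.78215536 -131.71160698  204.5715093 ] [ 0.51476657 -1.07350546  0.04566895] 10.75525076901045
```

View pics/w5.png

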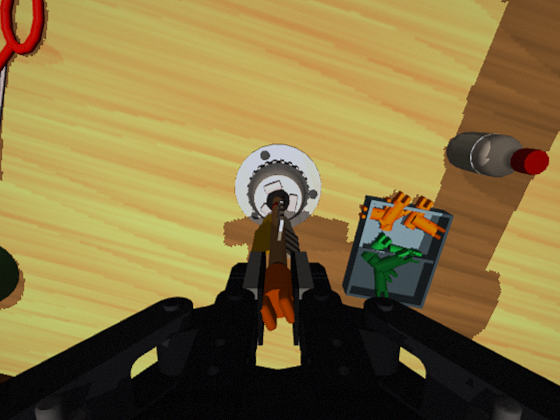

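>>> {"name": "drive_tool", "arguments": {"increments": [[-1,[0,0,-0.001],0],[-1,[0,0,-0.001],0],[-1,[0,0,-0.001],0],[-1,[0,0,-0.001],0],[-1,[0,0,-0.001],0]]}}

```text
clock: 6.15
position: [530.6, -131.6, 205.7]
ee_rot: [-0.139, 0.99, 0.0, -0.0]
contact_force: [0.3, -2.2, -2.4]
gripper_width: 10.5
```

```bash
cat > st.py <<'E'
from h import *
s=read_state(); print(round(s["clock"],2),s["position"].round(2),s["contact_force"].round(2),round(s["gripper_width"],2))
E
python3 st.py
```

```text
6.15 [ 530.62 -131.62  205.72] [ 0.28 -2.24 -2.44] 10.55
```

>>> {"name": "drive_tool", "arguments": {"increments": [[-1,[0,0,-0.001],0],[-1,[0,0,-0.001],0],[-1,[0,0,-0.001],0],[-1,[0,0,-0.001],0]]}}

```text
clock: 6.65
position: [530.7, -131.6, 207.2]
ee_rot: [-0.139, 0.99, 0.0, -0.0]
contact_force: [1.4, -3.1, -3.6]
gripper_width: 10.8
```

>>> {"name": "drive_tool", "arguments": {"increments": [[-1,[0,0,-0.001],0],[-1,[0,0,-0.001],0],[-1,[0,0,-0.001],0]]}}

```text
clock: 7.02
position: [530.5, -131.6, 207.7]
ee_rot: [-0.139, 0.99, 0.0, -0.0]
contact_force: [1.4, -2.7, -5.5]
gripper_width: 10.9
```

>>> {"name": "drive_tool", "arguments": {"increments": [[-1,[0,0,-0.001],0],[-1,[0,0,-0.001],0]]}}

```text
clock: 7.28
position: [530.5, -131.6, 208.1]
ee_rot: [-0.139, 0.99, 0.0, -0.0]
contact_force: [1.4, -2.5, -8.3]
gripper_width: 10.8
```

```bash
python3 st.py
```

```text
7.28 [ 530.49 -131.56  208.14] [ 1.45 -2.54 -8.32] 10.84
```

>>> {"name": "drive_tool", "arguments": {"increments": [[-1,[0,0,-0.001],0],[-1,[0,0,0],0]]}}

```text
clock: 7.52
position: [530.4, -131.6, 208.4]
ee_rot: [-0.139, 0.99, 0.0, -0.0]
contact_force: [2.9, -3.2, -8.2]
gripper_width: 10.8
```

```bash
python3 st.py
```

```text
7.53 [ 530.41 -131.56  208.43] [ 2.9  -3.18 -8.23] 10.76
```

>>> {"name": "drive_tool", "arguments": {"increments": [[-1,[0,0,-0.001],0],[-1,[0,0,0],0],[-1,[0,0,0],0]]}}

```text
clock: 7.9
position: [530.4, -131.6, 208.9]
ee_rot: [-0.139, 0.99, 0.0, -0.0]
contact_force: [1.7, -2.6, -11.8]
gripper_width: 10.9
```

```bash
python3 st.py
```

```text
7.9 [ 530.42 -131.57  208.87] [  1.65  -2.59 -11.8 ] 10.87
```

>>> {"name": "drive_tool", "arguments": {"increments": [[-1,[0,0,0],0],[-1,[0,0,0],0]]}}

```text
clock: 8.15
position: [530.5, -131.6, 209.0]
ee_rot: [-0.139, 0.99, 0.0, -0.0]
contact_force: [2.4, -1.6, -12.1]
gripper_width: 11.2
```

>>> {"name": "drive_tool", "arguments": {"increments": [[-1,[0,0,0],0],[-1,[0,0,0],0],[-1,[0,0,0],0]]}}

```text
clock: 8.52
position: [530.5, -131.6, 209.1]
ee_rot: [-0.139, 0.99, 0.0, -0.0]
contact_force: [2.9, -2.4, -11.6]
gripper_width: 11.0
```

Run:
```python
from h import *
s=read_state(); print(s["clock"],s["position"],s["contact_force"],s["gripper_width"])
im=cv2.cvtColor(get_image("wrist"),cv2.COLOR_RGB2BGR); cv2.imwrite("pics/w6.png",im)
b=cv2.imread("pics/w5.png")
f=lambda i:cv2.resize(i[180:330,225:325],(400,600),interpolation=cv2.INTER_NEAREST)
cv2.imwrite("pics/w6c.png",np.hstack([f(b),f(im)]))
```

```text
8.525 [ 530.50781737 -131.582015    209.09982631] [  2.88455156  -2.36932873 -11.5722338 ] 11.046842731716517
```

View pics/w6c.png

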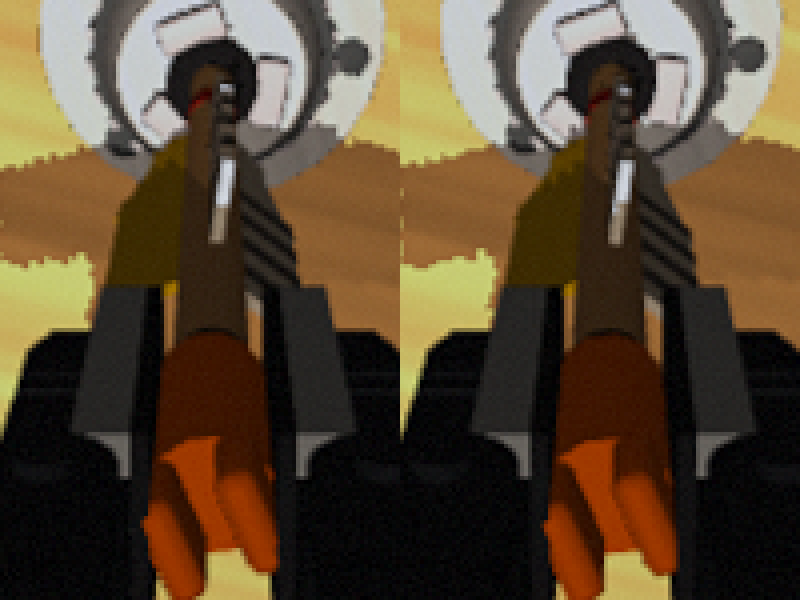

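Nock A is still home (ring at its lower edge, row unchanged) after more than 0.6 s at about 11.7 N. Now easing off.

>>> {"name": "drive_tool", "arguments": {"increments": [[-1,[0,0,0.001],0],[-1,[0,0,0.001],0],[-1,[0,0,0.001],0],[-1,[0,0,0.001],0],[-1,[0,0,0.001],0],[-1,[0,0,0.001],0],[-1,[0,0,0.001],0],[-1,[0,0,0.001],0]]}}

```text
clock: 9.57
position: [530.9, -131.7, 207.6]
ee_rot: [-0.14, 0.99, -0.0, 0.0]
contact_force: [-0.6, -1.0, -4.5]
gripper_width: 11.1
```

```bash
python3 st.py
```

```text
9.57 [ 530.93 -131.71  207.57] [-0.55 -1.05 -4.55] 11.06
```

>>> {"name": "drive_tool", "arguments": {"increments": [[-1,[0,0,0.001],0],[-1,[0,0,0.001],0],[-1,[0,0,0.001],0],[-1,[0,0,0],0],[-1,[0,0,0],0],[-1,[0,0,0],0]]}}

```text
clock: 10.32
position: [531.0, -131.7, 206.5]
ee_rot: [-0.14, 0.99, -0.0, 0.0]
contact_force: [-1.9, -0.7, 0.6]
gripper_width: 11.0
```

```bash
python3 st.py
```

```text
10.32 [ 531.02 -131.74  206.47] [-1.88 -0.74  0.57] 10.97
```

>>> {"name": "drive_tool", "arguments": {"increments": [[-0.5,[0,0,0],0],[0,[0,0,0],0],[0.5,[0,0,0],0],[1,[0,0,0],0],[1,[0,0,0],0],[1,[0,0,0],0]]}}

```text
clock: 11.08
position: [530.7, -131.6, 206.0]
ee_rot: [-0.139, 0.99, 0.0, 0.0]
contact_force: [-0.6, -0.2, 0.2]
gripper_width: 85.2
```

>>> {"name": "drive_tool", "arguments": {"increments": [[1,[0,0,-0.06],0],[1,[0,0,-0.1],0],[1,[0,0,-0.1],0],[1,[0,0,-0.1],0],[1,[-0.02,0.1,0],0],[1,[-0.03,0.15,0],0],[1,[-0.03,0.15,0],0],[1,[-0.03,0.15,0],0],[1,[-0.03,0.15,0],0],[1,[-0.03,0.15,0],0],[1,[-0.03,0.15,0],0],[1,[-0.03,0.15,0],0],[1,[-0.02,0.1,0],0],[1,[-0.01,0.06,0],0],[1,[0,0,0],0],[1,[0,0,0],0]]}}

```text
clock: 13.08
position: [497.2, 266.8, 314.1]
ee_rot: [-0.139, 0.99, -0.0, -0.0]
contact_force: [0.8, -0.2, 0.3]
gripper_width: 85.6
```

Run:
```python
from h import *
s=read_state(); print(s["clock"],s["position"],s["contact_force"],s["joints"])
c=calibration("wrist"); im=cv2.cvtColor(get_image("wrist"),cv2.COLOR_RGB2BGR); cv2.imwrite("pics/w7.png",im)
P=s["position"]; print(proj(c,[P[0],P[1],227]),proj(c,[495.5,269,227]))
import json; json.dump({k:np.array(v).tolist() for k,v in c.items()},open("c7.json","w"))
```

```text
13.075 [497.18703533 266.84503779 314.06098731] [ 0.77927782 -0.21037914  0.25729992] [ 7.79764287e-01  2.38927579e-01 -2.17391200e-02  1.08671332e-04
 -1.31042180e+00 -2.07148418e+00]
[276.91814977 221.87425748] [280.79604301 220.3734585 ]
```

View pics/w7.png

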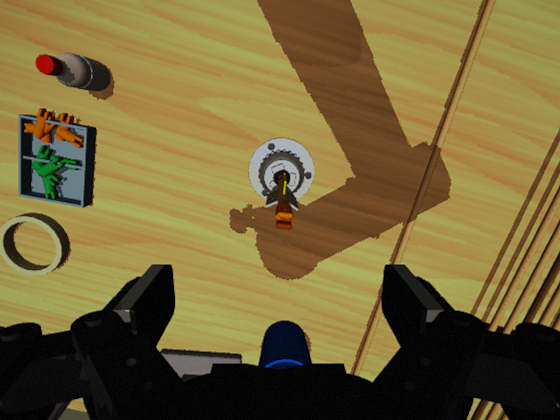

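>>> {"name": "drive_tool", "arguments": {"increments": [[1,[0.006,0.014,0.06],0],[1,[0,0,0.07],0],[1,[0,0,0.05],0],[1,[0,0,0],0],[1,[0,0,0],0]]}}

```text
clock: 13.75
position: [494.8, 271.2, 260.9]
ee_rot: [-0.139, 0.99, 0.0, 0.001]
contact_force: [0.5, -0.2, 0.2]
gripper_width: 85.6
```

Run:
```python
from h import *
s=read_state(); print(s["clock"],s["position"],s["contact_force"])
c=calibration("wrist"); im=cv2.cvtColor(get_image("wrist"),cv2.COLOR_RGB2BGR); cv2.imwrite("pics/w8.png",im)
P=s["position"]; print(proj(c,[P[0],P[1],227]))
cv2.imwrite("pics/w8c.png",cv2.resize(im[200:290,220:340],(800,600),interpolation=cv2.INTER_NEAREST))
```

```text
13.75 [494.80347247 271.1524655  260.89069126] [ 0.47843338 -0.19613925  0.22263492]
[276.58716364 252.14019024]
```

View pics/w8c.png

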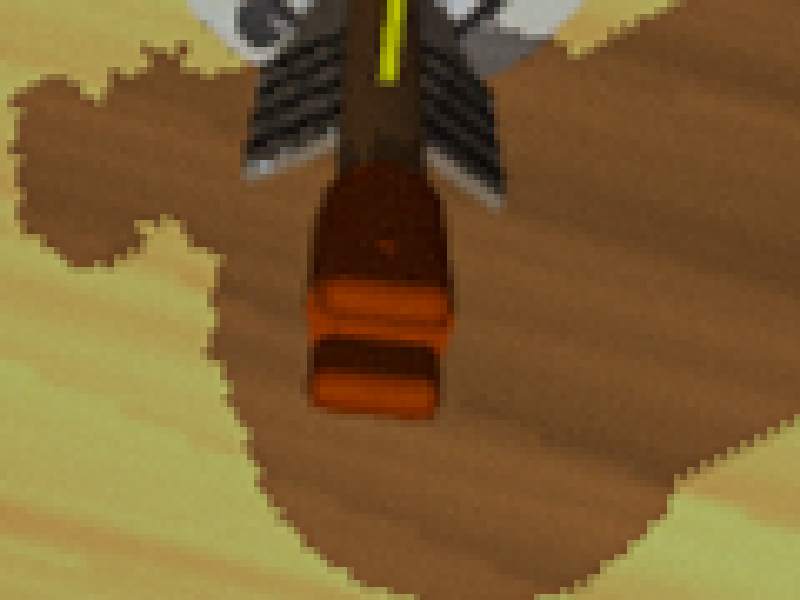

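Centred: nock top at (277,252), target (276.6,252). Descending and closing.

>>> {"name": "drive_tool", "arguments": {"increments": [[1,[0,0,0.05],0],[1,[0,0,0.06],0],[1,[0,0,0.05],0],[1,[0,0,0.026],0],[1,[0,0,0],0],[1,[0,0,0],0],[-0.4,[0,0,0],0],[-0.6,[0,0,0],0],[-0.7,[0,0,0],0],[-0.8,[0,0,0],0],[-1,[0,0,0],0],[-1,[0,0,0],0],[-1,[0,0,0],0],[-1,[0,0,0],0],[-1,[0,0,0],0]]}}

```text
clock: 15.68
position: [494.3, 270.9, 204.3]
ee_rot: [-0.139, 0.99, -0.0, -0.0]
contact_force: [1.2, -3.1, 1.0]
gripper_width: 10.0
```

```bash
python3 st.py
python3 - <<'E'
from h import *
im=cv2.cvtColor(get_image("wrist"),cv2.COLOR_RGB2BGR); cv2.imwrite("pics/w9.png",im)
cv2.imwrite("pics/w9c.png",cv2.resize(im[180:330,200:350],(600,600),interpolation=cv2.INTER_NEAREST))
E
```

```text
15.68 [494.3  270.89 204.25] [ 1.22 -3.07  1.03] 10.04
```

View pics/w9c.png

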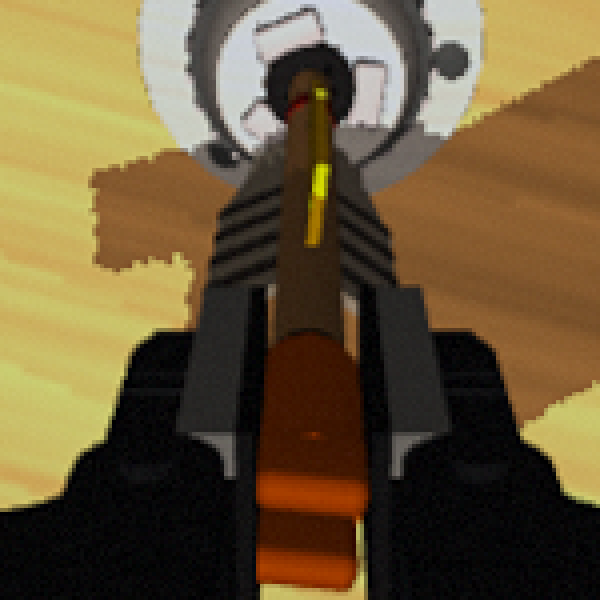

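>>> {"name": "drive_tool", "arguments": {"increments": [[-1,[0,0,-0.001],0],[-1,[0,0,-0.001],0],[-1,[0,0,-0.001],0],[-1,[0,0,-0.001],0],[-1,[0,0,-0.001],0],[-1,[0,0,-0.001],0]]}}

```text
clock: 16.48
position: [494.1, 271.0, 205.7]
ee_rot: [-0.139, 0.99, -0.0, -0.0]
contact_force: [1.5, -3.4, -2.4]
gripper_width: 10.0
```

>>> {"name": "drive_tool", "arguments": {"increments": [[-1,[0,0,-0.001],0],[-1,[0,0,-0.001],0],[-1,[0,0,-0.001],0]]}}

```text
clock: 16.85
position: [494.2, 271.1, 206.9]
ee_rot: [-0.139, 0.99, -0.0, -0.0]
contact_force: [2.7, -3.7, -2.8]
gripper_width: 10.2
```

>>> {"name": "drive_tool", "arguments": {"increments": [[-1,[0,0,-0.001],0],[-1,[0,0,-0.001],0]]}}

```text
clock: 17.1
position: [494.2, 271.1, 207.5]
ee_rot: [-0.139, 0.99, -0.0, -0.0]
contact_force: [1.9, -5.1, -3.5]
gripper_width: 10.2
```

>>> {"name": "drive_tool", "arguments": {"increments": [[-1,[0,0,-0.001],0],[-1,[0,0,-0.001],0]]}}

```text
clock: 17.35
position: [494.2, 271.1, 208.1]
ee_rot: [-0.139, 0.99, -0.0, -0.0]
contact_force: [0.6, -4.2, -2.3]
gripper_width: 10.0
```

>>> {"name": "drive_tool", "arguments": {"increments": [[-1,[0,0,-0.001],0],[-1,[0,0,-0.001],0]]}}

```text
clock: 17.6
position: [494.2, 271.1, 208.7]
ee_rot: [-0.139, 0.99, -0.0, -0.0]
contact_force: [0.6, -3.3, -2.8]
gripper_width: 9.8
```

>>> {"name": "drive_tool", "arguments": {"increments": [[-1,[0,0,-0.001],0],[-1,[0,0,-0.001],0]]}}

```text
clock: 17.85
position: [494.2, 271.1, 209.3]
ee_rot: [-0.139, 0.99, -0.0, -0.0]
contact_force: [1.9, -4.7, -1.6]
gripper_width: 10.0
```

Still free jaw travel (about 2 N). Continuing.

>>> {"name": "drive_tool", "arguments": {"increments": [[-1,[0,0,-0.001],0],[-1,[0,0,-0.001],0],[-1,[0,0,-0.001],0]]}}

```text
clock: 18.23
position: [494.2, 271.1, 210.2]
ee_rot: [-0.139, 0.99, -0.0, -0.0]
contact_force: [2.0, -4.4, -3.6]
gripper_width: 10.2
```

>>> {"name": "drive_tool", "arguments": {"increments": [[-1,[0,0,-0.001],0],[-1,[0,0,-0.001],0]]}}

```text
clock: 18.48
position: [494.2, 271.1, 210.8]
ee_rot: [-0.139, 0.99, -0.0, -0.0]
contact_force: [1.6, -5.1, -2.0]
gripper_width: 10.4
```

>>> {"name": "drive_tool", "arguments": {"increments": [[-1,[0,0,-0.001],0],[-1,[0,0,-0.001],0]]}}

```text
clock: 18.73
position: [494.2, 271.1, 211.2]
ee_rot: [-0.139, 0.99, -0.0, -0.0]
contact_force: [1.3, -4.6, -3.3]
gripper_width: 9.8
```

```bash
python3 st.py
python3 - <<'E'
from h import *
im=cv2.cvtColor(get_image("wrist"),cv2.COLOR_RGB2BGR); cv2.imwrite("pics/w10.png",im)
cv2.imwrite("pics/w10c.png",cv2.resize(im[180:330,200:350],(600,600),interpolation=cv2.INTER_NEAREST))
E
```

```text
18.73 [494.18 271.1  211.25] [ 1.33 -4.61 -3.31] 9.79
```

View pics/w10c.png

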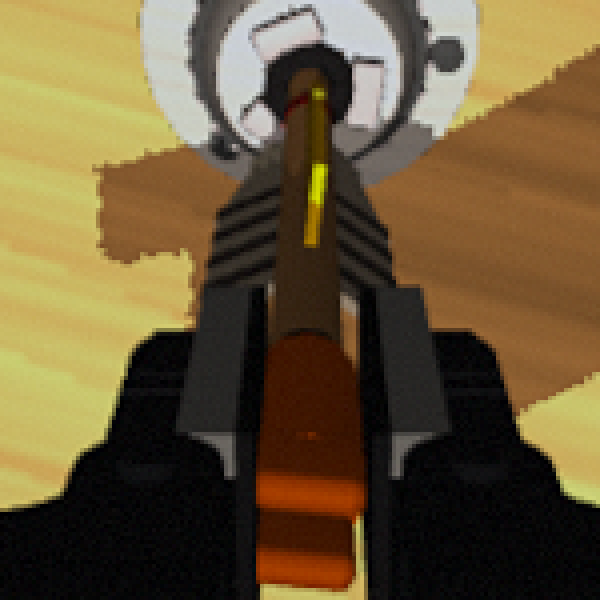

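The shaft has moved with the gripper: the yellow vane's end stays at row ~245 in the crop. So this was still jaw slack. Continuing in small steps.

>>> {"name": "drive_tool", "arguments": {"increments": [[-1,[0,0,-0.001],0],[-1,[0,0,-0.001],0]]}}

```text
clock: 19.02
position: [494.1, 271.1, 211.6]
ee_rot: [-0.139, 0.99, -0.0, -0.0]
contact_force: [1.9, -3.8, -5.0]
gripper_width: 10.0
```

>>> {"name": "drive_tool", "arguments": {"increments": [[-1,[0,0,-0.001],0],[-1,[0,0,-0.001],0]]}}

```text
clock: 19.27
position: [494.2, 271.1, 212.5]
ee_rot: [-0.139, 0.99, -0.0, -0.0]
contact_force: [2.8, -4.8, -4.8]
gripper_width: 9.9
```

>>> {"name": "drive_tool", "arguments": {"increments": [[-1,[0,0,-0.001],0],[-1,[0,0,-0.001],0]]}}

```text
clock: 19.52
position: [494.2, 271.1, 213.2]
ee_rot: [-0.139, 0.99, -0.0, -0.0]
contact_force: [2.6, -4.5, -6.2]
gripper_width: 9.8
```

```bash
python3 st.py
python3 - <<'E'
from h import *
im=cv2.cvtColor(get_image("wrist"),cv2.COLOR_RGB2BGR); cv2.imwrite("pics/w11.png",im)
cv2.imwrite("pics/w11c.png",cv2.resize(im[180:330,200:350],(600,600),interpolation=cv2.INTER_NEAREST))
E
```

```text
19.52 [494.19 271.13 213.19] [ 2.57 -4.49 -6.21] 9.8
```

View pics/w11c.png

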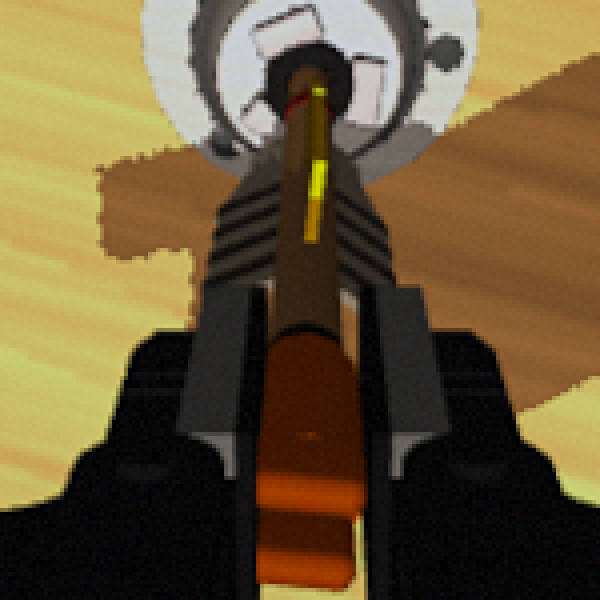

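The black ring now stands clear below the nock's lower edge while the force stays near 5 N. Nock B is slipping, so I'll draw it on evenly.

>>> {"name": "drive_tool", "arguments": {"increments": [[-1,[0,0,-0.001],0],[-1,[0,0,-0.002],0],[-1,[0,0,-0.002],0],[-1,[0,0,-0.002],0],[-1,[0,0,-0.002],0]]}}

```text
clock: 20.2
position: [494.2, 271.1, 215.9]
ee_rot: [-0.139, 0.99, -0.0, -0.0]
contact_force: [1.9, -5.0, -4.4]
gripper_width: 10.2
```

>>> {"name": "drive_tool", "arguments": {"increments": [[-1,[0,0,-0.002],0],[-1,[0,0,-0.002],0],[-1,[0,0,-0.002],0],[-1,[0,0,-0.002],0],[-1,[0,0,-0.002],0],[-1,[0,0,-0.002],0]]}}

```text
clock: 20.95
position: [494.2, 271.1, 219.5]
ee_rot: [-0.139, 0.99, -0.0, -0.0]
contact_force: [2.4, -4.1, -4.4]
gripper_width: 10.0
```

```bash
python3 st.py
python3 - <<'E'
from h import *
s=read_state(); c=calibration("wrist"); im=cv2.cvtColor(get_image("wrist"),cv2.COLOR_RGB2BGR); cv2.imwrite("pics/w12.png",im)
cv2.imwrite("pics/w12c.png",cv2.resize(im[180:330,200:350],(600,600),interpolation=cv2.INTER_NEAREST))
P=s["position"]
for d in (-10,-11,-18,-20,-22,-25,-28): print(d,((proj(c,P+[0,0,d])-[200,180])*4).round(0))
E
```

```text
20.95 [494.23 271.14 219.53] [ 2.38 -4.08 -4.36] 10.05
-10 [305. 370.]
-11 [305. 366.]
-18 [306. 340.]
-20 [306. 333.]
-22 [306. 326.]
-25 [306. 316.]
-28 [306. 307.]
```

View pics/w12c.png

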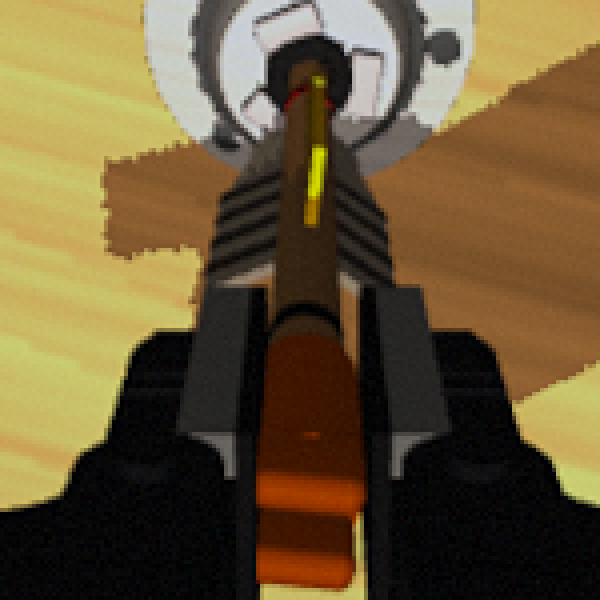

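>>> {"name": "drive_tool", "arguments": {"increments": [[-1,[0,0,-0.002],0],[-1,[0,0,-0.002],0],[-1,[0,0,-0.002],0],[-1,[0,0,-0.002],0],[-1,[0,0,-0.002],0],[-1,[0,0,-0.002],0],[-1,[0,0,-0.002],0],[-1,[0,0,-0.002],0]]}}

```text
clock: 22.0
position: [494.3, 271.2, 224.3]
ee_rot: [-0.139, 0.99, 0.0, -0.0]
contact_force: [1.8, -5.2, -5.8]
gripper_width: 9.9
```

```bash
python3 st.py
python3 - <<'E'
from h import *
im=cv2.cvtColor(get_image("wrist"),cv2.COLOR_RGB2BGR); cv2.imwrite("pics/w13.png",im)
cv2.imwrite("pics/w13c.png",cv2.resize(im[180:330,200:350],(600,600),interpolation=cv2.INTER_NEAREST))
E
```

```text
22.0 [494.25 271.17 224.35] [ 1.81 -5.19 -5.76] 9.87
```

View pics/w13c.png

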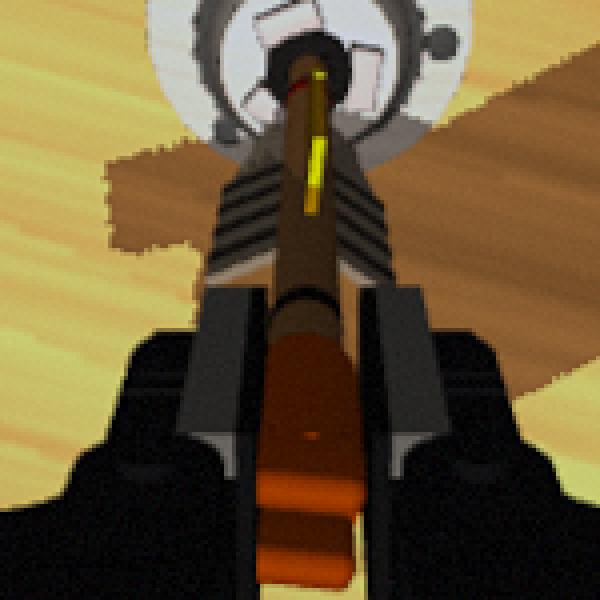

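The gap is about 12 mm. Easing off and releasing.

>>> {"name": "drive_tool", "arguments": {"increments": [[-1,[0,0,0.001],0],[-1,[0,0,0.001],0],[-1,[0,0,0.001],0],[-1,[0,0,0.001],0],[-1,[0,0,0],0],[-1,[0,0,0],0]]}}

```text
clock: 22.8
position: [494.4, 271.2, 223.5]
ee_rot: [-0.14, 0.99, 0.0, 0.0]
contact_force: [0.7, -4.5, -0.6]
gripper_width: 10.2
```

>>> {"name": "drive_tool", "arguments": {"increments": [[-0.5,[0,0,0],0],[0,[0,0,0],0],[0.5,[0,0,0],0],[1,[0,0,0],0],[1,[0,0,0],0],[1,[0,0,0],0]]}}

```text
clock: 23.55
position: [494.3, 271.2, 223.1]
ee_rot: [-0.139, 0.99, 0.0, 0.0]
contact_force: [0.1, -0.4, -0.4]
gripper_width: 85.6
```

>>> {"name": "drive_tool", "arguments": {"increments": [[1,[0,0,-0.06],0],[1,[0,0,-0.1],0],[1,[0,0,-0.1],0],[1,[0,0,-0.1],0],[1,[0.05,-0.1,0],0],[1,[0.1,-0.15,0],0],[1,[0.1,-0.1,0],0],[1,[0.05,-0.05,0],0],[1,[0,0,0],0],[1,[0,0,0],0]]}}

```text
clock: 24.8
position: [441.5, 131.7, 331.1]
ee_rot: [-0.14, 0.99, 0.0, 0.0]
contact_force: [0.4, 0.6, 0.4]
gripper_width: 85.4
```

```bash
python3 st.py
python3 - <<'E'
from h import *
import json
ims={}
for n in ["wrist","side","top"]:
    if n=="wrist": json.dump({k:np.array(v).tolist() for k,v in calibration(n).items()},open("c14.json","w"))
    ims[n]=cv2.cvtColor(get_image(n),cv2.COLOR_RGB2BGR); cv2.imwrite(f"pics/{n}14.png",ims[n])
s=ims["side"]
f=lambda x,y:cv2.resize(s[y-30:y+30,x-20:x+20],(400,600),interpolation=cv2.INTER_NEAREST)
cv2.imwrite("pics/s14c.png",np.hstack([f(318,172),f(247,280)]))
E
```

```text
24.8 [441.47 131.7  331.11] [0.38 0.58 0.37] 85.42
```

View pics/s14c.png

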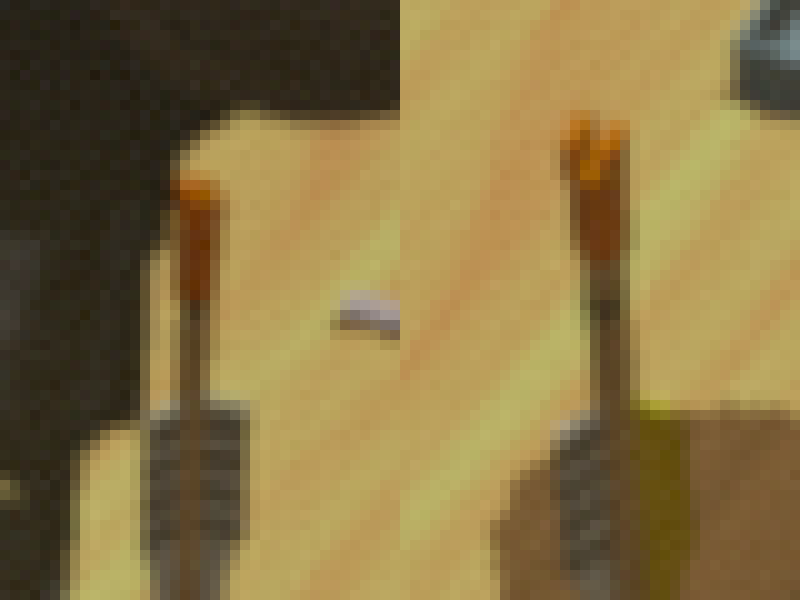

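View pics/wrist14.png

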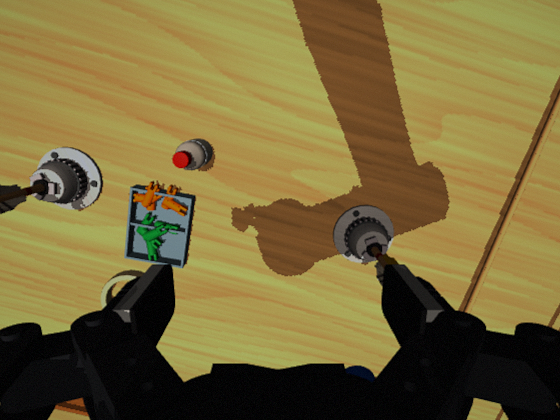

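View pics/side14.png

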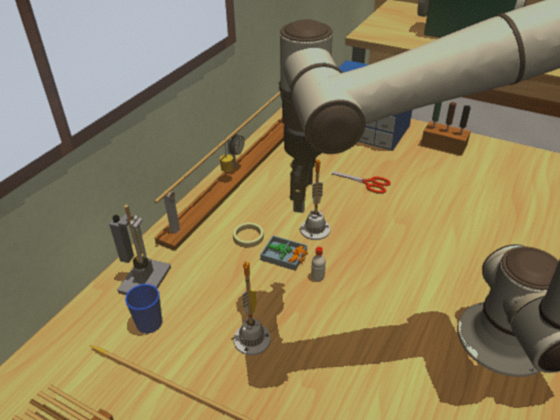

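Side view: A's nock has no gap. B's ring sits well below its nock, roughly 10 to 12 mm. I'll tighten that number, using the last gripped wrist picture and the side profile.

Run:
```python
from h import *
S=calibration("side"); im=cv2.imread("pics/side14.png")
print("side rows z=250..200", [proj(S,[494.3,271.2,z]).round(2).tolist() for z in (245,235,225,215,205,195)])
for y in range(258,292): 
    x=246+ (0.06*(y-262)); xi=int(round(x+0.5)); print(y,im[y,xi-1:xi+3].tolist())
a=cv2.imread("pics/w13.png"); b=cv2.imread("pics/w9.png")
print([ (y,a[y,276:278].mean(0).round().tolist()) for y in range(244,272)])
cv2.imwrite("pics/w13d.png",cv2.resize(a[240:280,255:305],(750,600),interpolation=cv2.INTER_NEAREST))
```

```text
side rows z=250..200 [[246.37, 262.86], [246.65, 266.43], [246.92, 269.96], [247.19, 273.44], [247.46, 276.88], [247.72, 280.29]]
258 [[89, 150, 188], [88, 153, 189], [91, 154, 188], [91, 157, 188]]
259 [[82, 149, 186], [86, 154, 188], [89, 155, 186], [91, 158, 189]]
260 [[83, 149, 186], [87, 151, 184], [90, 154, 186], [92, 154, 189]]
261 [[53, 129, 181], [74, 133, 173], [86, 150, 182], [82, 150, 187]]
262 [[21, 108, 172], [60, 119, 162], [73, 137, 183], [53, 131, 189]]
263 [[47, 106, 155], [54, 124, 182], [25, 109, 179], [52, 118, 167]]
264 [[24, 100, 162], [17, 109, 180], [7, 96, 164], [54, 106, 145]]
265 [[5, 92, 156], [14, 89, 157], [24, 74, 132], [56, 105, 132]]
266 [[16, 95, 159], [19, 74, 132], [21, 64, 108], [54, 105, 133]]
267 [[3, 94, 157], [18, 73, 120], [23, 70, 109], [58, 104, 135]]
268 [[8, 72, 128], [13, 60, 106], [18, 66, 107], [54, 101, 131]]
269 [[14, 58, 106], [21, 56, 102], [28, 61, 103], [54, 102, 135]]
270 [[17, 57, 102], [15, 57, 104], [27, 64, 106], [53, 100, 135]]
271 [[14, 58, 104], [13, 57, 105], [21, 59, 106], [47, 95, 124]]
272 [[24, 58, 106], [16, 59, 10
[... 1291 characters left out ...]
, 35.0, 52.0]), (246, [19.0, 34.0, 52.0]), (247, [15.0, 32.0, 48.0]), (248, [16.0, 32.0, 50.0]), (249, [19.0, 34.0, 52.0]), (250, [16.0, 35.0, 52.0]), (251, [9.0, 18.0, 30.0]), (252, [2.0, 2.0, 5.0]), (253, [1.0, 3.0, 0.0]), (254, [9.0, 14.0, 18.0]), (255, [16.0, 28.0, 43.0]), (256, [20.0, 36.0, 51.0]), (257, [16.0, 34.0, 50.0]), (258, [16.0, 34.0, 50.0]), (259, [16.0, 32.0, 48.0]), (260, [16.0, 32.0, 50.0]), (261, [18.0, 34.0, 51.0]), (262, [14.0, 32.0, 51.0]), (263, [2.0, 24.0, 55.0]), (264, [0.0, 20.0, 62.0]), (265, [0.0, 19.0, 60.0]), (266, [1.0, 22.0, 64.0]), (267, [0.0, 22.0, 63.0]), (268, [0.0, 22.0, 63.0]), (269, [0.0, 20.0, 61.0]), (270, [1.0, 23.0, 64.0]), (271, [0.0, 20.0, 61.0])]
```

View pics/w13d.png

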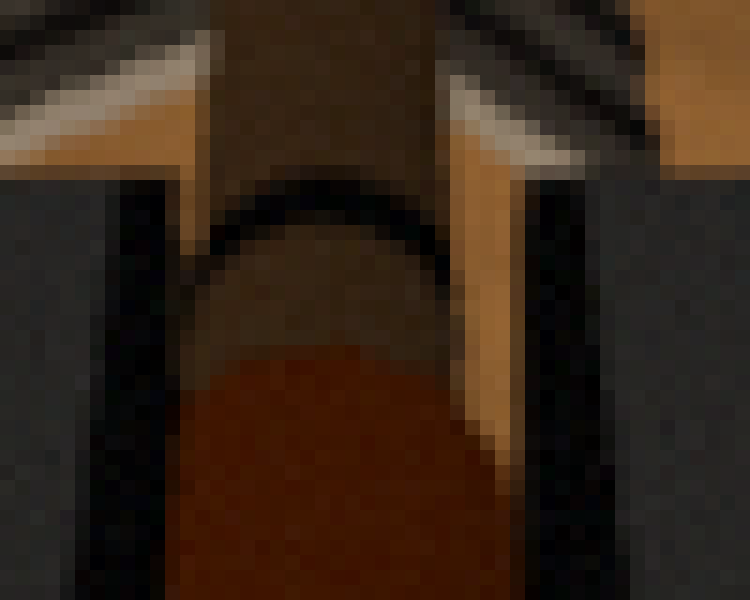

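```bash
python3 -c "
from bench import *
s=read_state();print(s['clock'],s['contact_force'],s['gripper_width']);print(job_done())"
```

```text
24.95 [ 0.53055559 -0.06631881 -0.64694035] 85.57864802922336
the job is handed in; nothing more can be done
None
```

I tested both nocks and handed the job in at about 25 s. One nock held and one slipped; no verdict is reported, so the results below are my own readings.

- **Right-hand arrow, at about (530, -132) mm:** the nock held. It took a slow pull to about 12 N measured (highest reading 12.1 N) for more than half a second, and I eased it off to about zero. The pictures under load and afterwards show it still fully home, with no gap to the ring.
- **Left-hand arrow, at about (494, 271) mm:** the nock slipped at about 5 N, after roughly 6 mm of free jaw travel. I drew it out and let go. It stands about 12 mm out: arm travel gives 12.3 mm, and the wrist and side pictures give about 12 mm. The raw picture readings were 9.5 and 10.5 mm, before correcting for the nock being wider than the shaft.

**Last checks:** the gripper is open and clear of everything, with contact force at noise level. The last side picture shows nothing on the bench visibly moved, though I did not measure the other items.

**Disagreements:** my first side-and-top estimate of the right-hand nock was about 5 mm off in y from the wrist camera. I went by the wrist camera, and the nock came out centred between the fingers.

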